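Ready a blind ceramic knob for gluing

TASK

Pull the orange push-pull cap of the glue bottle all the way up and leave it open. Then take the green ceramic knob out of its wooden cradle, find which end has the blind hole (the cradle's end boards hide both ends), turn the knob so that the hole faces straight up, and finish while holding it still like that over the banding wheel, about a hand's breadth clear above the lid that lies there, touching neither wheel nor lid. Do not shift or tip the lid, the paint bottles, the brush, the brush pot, the bowl or the palette.

Things in the scene. Friction and masses are not known exactly. Their poses are not given: they have to be found in the camera images.
- cap (a joint): lift of the orange push-pull cap of the glue bottle in m: 0 shut, 0.020 fully up (end stop). It slides straight up with about 6 N of friction plus 40 N per m/s, and stays where it is left; it never comes off. It may start up to 0.004 open
- cap_grip (a point): grip point on the axis of the cap, an upright orange cylinder of diameter 24 mm reaching 12 mm above and 16 mm below this point (lowest 4 mm: flange of diameter 29 mm); shut, the point is 140 mm above the table. The cream glue bottle below (diameter 60 mm, neck 28 mm, shoulder 95 to 112 mm high) stands fixed in a dark foot of diameter 90 mm
- knob: loose green ceramic knob with two cream bands, a plain cylinder of diameter 32 mm, length 60 mm, about 60 to 130 g. Origin at its centre; its x axis runs along the cylinder and points out of the end with the blind hole (diameter 14 mm, 25 mm deep, dark inside); the other end is solid. It starts lying level in the cradle, axis 48 mm above the table, hole at either end
- hole (a point): centre of the mouth of the blind hole, 30 mm from the knob's centre along the knob's x axis; same axes as the knob
- cradle: wooden cradle fixed to the table, same both ways round; origin under its centre on the table, x along the lying knob. Base 100 x 75 x 8 mm. The knob lies on two rails (24 mm over their outsides, up to 34 mm high) on a 22 mm wide beam, its sides free. End boards (6 mm thick, 36 wide, 60 high, inner faces 33 mm from the centre) stand 3 mm from the knob's ends and hide them
- wheel: aluminium banding wheel (potter's turntable), fixed, not turning: disc of diameter 170 mm, top 60 mm above the table. Origin under its centre on the table, z up
- lid: green ceramic pot lid lying loose on the middle of the wheel: diameter 110 mm, 14 mm thick, with an upright pin of diameter 11 mm whose tip is 30 mm above the lid's underside (90 mm above the table). Origin at the centre of its underside. Leave alone
- paint_yellow: yellow paint bottle with white cap, diameter 36, height 80 mm, origin under its centre. Leave alone
- paint_pink: pink paint bottle, same size. Leave alone
- paint_blue: blue paint bottle, same size. Leave alone
- brush: brush 180 mm long lying on the table, origin under its middle, x along it. Leave alone
- brush_pot: cream pot of diameter 84, height 90 mm with brushes up to 165 mm high, origin under its centre. Leave alone
- bowl: cream bowl, diameter 110, height 55 mm, origin under its centre. Leave alone
- palette: flat round grey palette, diameter 150, height 9 mm, origin under its centre. Leave alone

How it is judged:
On the way, in this order (a step that is already met when the one before it is completed fails the run):
1. the glue cap is pulled fully up while the knob still lies in its cradle (value of joint cap above 0.017 m and height (world z) of knob below 0.06 m), for 0.2 s.
2. the knob is lifted clear of the cradle in the fingers (height (world z) of knob above 0.1 m and contact force between the fingers and knob above 1 N), for 0.2 s.
At the end, for the whole second after the job is handed in: The program ends with the knob held still in the fingers, hole up (hole axis within 15 degrees of upright), its centre 150 to 350 mm above the table and within 80 mm sideways of the wheel's centre, touching neither wheel nor lid, and the glue cap still at least 17 mm up (value of joint cap above 0.017 m and angle between knob's own x axis and vertical below 0.26 rad and height (world z) of knob between 0.15 and 0.35 m and horizontal distance between knob and wheel below 0.08 m and contact force between the fingers and knob above 1 N and contact force between knob and wheel below 0.1 N and contact force between knob and lid below 0.1 N and linear speed of knob below 0.03 m/s); the arm keeps its last pose, push and grip.
It fails at once if the lid is shifted by more than 25 mm or tipped (distance of lid from where it was at the start of the episode above 0.025 m or angle between lid's own z axis and vertical above 0.35 rad).
It fails at once if a paint bottle is shifted by more than 25 mm or tipped (distance of any of paint_yellow, paint_pink, paint_blue from where it was at the start of the episode above 0.025 m or angle between any of paint_yellow, paint_pink, paint_blue's own z axis and vertical above 0.35 rad).
It fails at once if the brush or the brush pot is shifted by more than 25 mm or tipped (distance of any of brush, brush_pot from where it was at the start of the episode above 0.025 m or angle between brush_pot's own z axis and vertical above 0.35 rad).
It fails at once if the bowl or the palette is shifted by more than 25 mm or tipped (distance of any of bowl, palette from where it was at the start of the episode above 0.025 m or angle between any of bowl, palette's own z axis and vertical above 0.35 rad).
It also fails if it takes over 45 s, if anything falls off the work surface, if the arm or the gripper's body presses on something with over 40 N, if the wrist force passes 120 N, or if a joint passes its speed limit or range.

ROBOT

A 6-joint arm with a two-finger parallel gripper is mounted at the origin on the work surface. World frame = base frame: x ahead of the robot, y to its left, z up, the work surface at z = 0. Lengths are in m, angles in rad, forces in N, time in s.
With the tool pointing down it reaches from about 0.35 to 0.775 m from the base axis. Payload 7.3 kg.
Tool frame: the origin (TCP) lies at the centre of the arm's flange, where the gripper is bolted on; the fingertips stand 178 mm ahead of it and the grasp point (between the pads) lies 159 mm ahead of it; z points along the fingers, y is the line along which they close (so a half turn about z gives the same grasp; the last joint's range is limited). The gripper opens to 92 mm and grips with 3 to 60 N. Pads are 19 mm wide; open, the fingers measure 130 mm over their backs; the gripper's body (75 mm by 190 mm) begins 47 mm behind the grasp point.
Start: joints at [1.001, 0.342, 1.524, -0, 1.275, -0.146], TCP at [0.216, 0.479, 0.405] pointing down, gripper open.
Joint ranges: [-2.53, 2.53], [-0.77, 2.02], [0.04, 2.7], [-1, 4.14], [0.28, 2.66], [-3.11, 3.11]. Speed limits (rad/s): [2.57, 2.57, 3.14, 3.14, 3.14, 3.14].

INTERFACE

Orientations are given as [roll, pitch, yaw] about the fixed x, y, z axes, in that order (R = Rz(yaw) Ry(pitch) Rx(roll)).
In Python, from cell import robot, viewer, order gives the robot as it stands (robot), with the cameras (viewer) and the job (order).
- The arm moves only by the shell command python3 drive.py 'ROWS' [OPENING] [FORCE]. ROWS is a JSON list of rows, 1 to 8 of them, each of 6 numbers: dx, dy, dz in m, then a rotation vector rx, ry, rz in rad; each row shifts and turns the commanded pose from where the row before left it, along the tool's axes as they then stand; what a row does not reach is not made up. A row lasts 1/12 s, in which the tool goes at most 0.0417 m and 0.125 rad, less where a joint would pass 70% of its speed; a pose out of reach is approached as far as the arm can. OPENING is the finger opening in m, set as the command begins (- or left out keeps the last). The fingers move at their own pace and stop on an object; FORCE is the grip in N (left out, the last holds). Time passes only in rows, so rows that do not move let the fingers close. It prints the time, the measured TCP pose, the force, the opening and the grip force at its end.
- robot.observe(): the state, without advancing time (a new reading comes with each control period).
- viewer.read_camera(name): name is "side" or "top"; returns a dict with "image" (384x512x3 uint8, red, green, blue), "fx", "fy", "cx", "cy" (pixels), "pose" (4x4, takes a point from camera to world coordinates). Camera axes: x right, y down, z forward; pixel columns grow to the right and rows downward; lengths in m; the calibration is good to about 2 mm. A picture is of the moment at which its call begins. There is no depth.
- order.hand_in(): hands the job in; it is judged then, once.
The state is a dict: "time": time; "qpos": joint angles; "qvel": joint speeds; "joint_efforts": joint torques, N m; "tool_pos": TCP position; "tool_rot": TCP orientation; "contact_force": force on the tool from outside, world axes, zero at the start; "torque": the same for the moment, N m; "opening": finger opening in m; "grip_force": force on a finger pad.
Only numpy, scipy, OpenCV 4.12 (cv2) and the standard library are available. Lean on these libraries where they do the work, as an engineer would, in place of code of your own. Each camera call takes 0.05 s, during which the arm holds its last target. There are 200 camera calls.

## Working session

There is one attempt and no reset: what is moved stays moved. The work goes in short steps, Python scripts to look and compute and a shell command to move; the robot and the scene stay as the last step left them, time stands still between calls to the robot, and variables do not carry over. Pictures are saved under pics/ and viewed, at most 10 in all, crops included, and the job is handed in when it is done.

```bash
ls; mkdir -p pics; cat > h.py <<'E'
import numpy as np,cv2
from cell import robot, viewer, order
def shot(n,f):
    c=viewer.read_camera(n); cv2.imwrite(f,cv2.cvtColor(c['image'],cv2.COLOR_RGB2BGR)); return c
def toz(c,u,v,z):
    P=np.array(c['pose']); d=P[:3,:3]@np.array([(u-c['cx'])/c['fx'],(v-c['cy'])/c['fy'],1]); return P[:3,3]+d*(z-P[2,3])/d[2]
def proj(c,p):
    P=np.array(c['pose']); q=P[:3,:3].T@(np.array(p)-P[:3,3]); return c['fx']*q[0]/q[2]+c['cx'],c['fy']*q[1]/q[2]+c['cy']
E
python3 - <<'E'
from h import *
import pickle
a=shot('top','pics/top0.png');b=shot('side','pics/side0.png')
pickle.dump((a,b),open('cams.pkl','wb'))
for c in(a,b): print(c['fx'],c['fy'],c['cx'],c['cy'],np.round(c['pose'],3))
print(robot.observe())
E
```

```text
cell.py
drive.py
pics
378.8001305565791 378.8001305565791 264.42608286608663 190.53523774491188 [[-0.016 -0.996  0.092  0.477]
 [-1.     0.015 -0.012  0.054]
 [ 0.011 -0.092 -0.996  1.17 ]
 [ 0.     0.     0.     1.   ]]
418.0605671212803 418.0605671212803 259.98195341886986 189.19386583430804 [[ 0.911 -0.275  0.308  0.187]
 [-0.413 -0.587  0.696 -0.808]
 [-0.011 -0.761 -0.648  0.918]
 [ 0.     0.     0.     1.   ]]
{'time': 0.1, 'qpos': array([ 1.00098827e+00,  3.42668754e-01,  1.52491212e+00,  1.16413618e-05,
        1.27544191e+00, -1.45972211e-01]), 'qvel': array([ 0.00270184, -0.00187058, -0.00138197, -0.00108971, -0.00052379,
        0.00050282]), 'joint_efforts': array([ 5.44867580e-04, -4.32005596e+01, -2.44693637e+01,  7.18445540e-02,
        5.25597122e-02, -7.26399412e-05]), 'tool_pos': array([0.21581093, 0.47846059, 0.40410942]), 'tool_rot': array([-3.14017935e+00, -2.19032357e-04,  2.71775326e+00]), 'contact_force': array([ 0.28644019, -0.09547222, -0.65230696]), 'torque': array([-0.0670326 ,  0.03995755, -0.01067767]), 'grip_force': 0.0, 'opening': 0.09224745355799546}
```

View pics/top0.png

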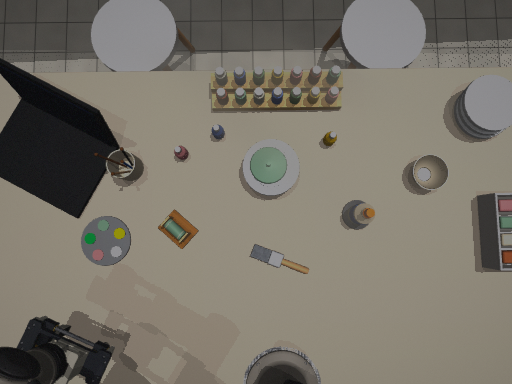

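View pics/side0.png

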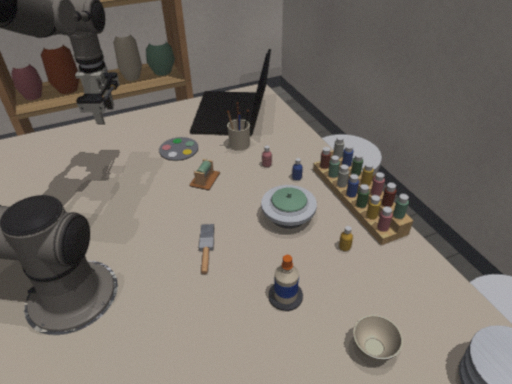

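The top view shows the knob and cradle at (178,229), the cap at (369,213) and the wheel at (271,167). The side view shows the cap at (287,261). I'll enlarge these.

```bash
python3 - <<'E'
import cv2,numpy as np,pickle
a,b=pickle.load(open('cams.pkl','rb'))
cr=lambda c,u,v:cv2.resize(c['image'][v:v+45,u:u+60,::-1],(400,300),interpolation=cv2.INTER_CUBIC)
cv2.imwrite('pics/crop0.png',np.vstack([np.hstack([cr(a,150,207),cr(a,340,195)]),np.hstack([cr(b,175,150),cr(b,257,250)])]))
E
```

```text
(no output)
```

View pics/crop0.png

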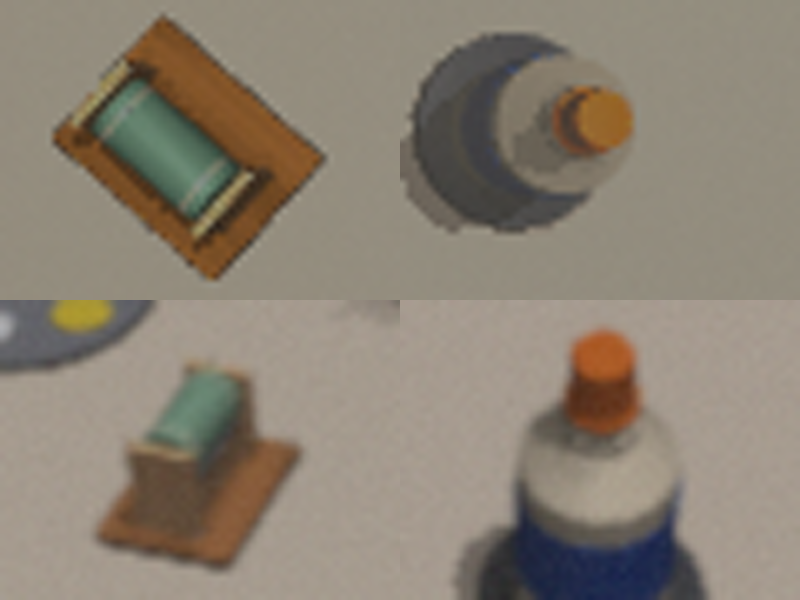

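```bash
python3 - <<'E'
import pickle
from h import *
a,b=pickle.load(open('cams.pkl','rb'))
f=lambda c,u0,v0,X,Y,z:toz(c,u0+(X+.5)/6.667-.5,v0+(Y+.5)/6.667-.5,z)[:2].round(4)
C=[f(a,150,207,*p,.008) for p in((163,15),(325,157),(213,279),(53,138))]
print('base',C,np.mean(C,0),[np.linalg.norm(C[i]-C[i-1]).round(3) for i in range(4)])
e=C[1]-C[0];e2=C[2]-C[3];print('yaw',np.arctan2(*(e+e2)[::-1]))
A,B=f(a,150,207,102,94,.06),f(a,150,207,223,205,.06);print('boards',A,B,(A+B)/2,np.linalg.norm(A-B),np.arctan2(*(B-A)[::-1]))
A,B=f(b,175,150,220,70,.06),f(b,175,150,163,155,.06);print('side boards',A,B,(A+B)/2)
for z in(.152,.156):print('cap',f(a,340,195,205,120,z),f(b,257,250,205,55,z))
print('foot',f(a,340,195,105,130,.01))
print('lidpin',toz(a,268,164,.09),'wheel',toz(a,271,168,.06))
for n,p,z in(('pink',(180,152),.08),('blue',(217,131),.08),('yellow',(331,135),.08),('pot',(121,164),.09),('palette',(106,241),.01),('brush',(279,259),.01)):print(n,toz(a,*p,z)[:2].round(3))
E
```

```text
base [array([0.5322, 0.3173]), array([0.4661, 0.2431]), array([0.4118, 0.2939]), array([0.4768, 0.3671])] [0.471725 0.30535 ] [np.float64(0.074), np.float64(0.099), np.float64(0.074), np.float64(0.098)]
yaw -2.297733354678667
boards [0.4956 0.3319] [0.4465 0.279 ] [0.47105 0.30545] 0.07217492639414322 -2.318956809596342
side boards [0.4946 0.3309] [0.4456 0.2753] [0.4701 0.3031]
cap [ 0.507  -0.2427] [ 0.5058 -0.2414]
cap [ 0.5069 -0.2416] [ 0.5041 -0.2444]
foot [ 0.5074 -0.2378]
lidpin [0.65333307 0.02927353 0.09      ] wheel [0.64614122 0.01990207 0.06      ]
pink [0.694 0.285]
blue [0.755 0.177]
yellow [ 0.738 -0.157]
pot [0.659 0.451]
palette [0.438 0.522]
brush [ 0.375 -0.001]
```

The cap is at about (0.506,-0.242). The knob is at (0.471,0.305) with its axis yaw at -2.30, and the sizes and heights match what was given. I'll move above the cap, keeping the current yaw.

```bash
cat >> h.py <<'E'
from scipy.spatial.transform import Rotation as Ro
def go(pos,rpy=None):
    o=robot.observe();R=Ro.from_euler('xyz',o['tool_rot']);d=R.inv().apply(np.array(pos)-o['tool_pos'])
    w=(R.inv()*Ro.from_euler('xyz',rpy)).as_rotvec() if rpy is not None else np.zeros(3)
    print('t',round(o['time'],2),'pos',o['tool_pos'].round(4),'rot',o['tool_rot'].round(3),'q',o['qpos'].round(2),'| d',d.round(4),'w',w.round(3),'rows',round(max(np.linalg.norm(d)/.0417,np.linalg.norm(w)/.125),1))
E
R='[-0.028,-0.0269,0.0022,0,0,0]'; 
python3 drive.py '[[-0.028,-0.0269,0.0022,0,0,0],[-0.028,-0.0269,0.0022,0,0,0],[-0.028,-0.0269,0.0022,0,0,0],[-0.028,-0.0269,0.0022,0,0,0],[-0.028,-0.0269,0.0022,0,0,0],[-0.028,-0.0269,0.0022,0,0,0],[-0.028,-0.0269,0.0022,0,0,0],[-0.028,-0.0269,0.0022,0,0,0]]' 0.092
python3 drive.py '[[-0.028,-0.0269,0.0022,0,0,0],[-0.028,-0.0269,0.0022,0,0,0],[-0.028,-0.0269,0.0022,0,0,0],[-0.028,-0.0269,0.0022,0,0,0],[-0.028,-0.0269,0.0022,0,0,0],[-0.028,-0.0269,0.0022,0,0,0],[-0.028,-0.0269,0.0022,0,0,0],[-0.028,-0.0269,0.0022,0,0,0]]'
python3 drive.py '[[-0.028,-0.0269,0.0022,0,0,0],[-0.028,-0.0269,0.0022,0,0,0],[-0.028,-0.0269,0.0022,0,0,0],[-0.028,-0.0269,0.0022,0,0,0],[0,0,0,0,0,0],[0,0,0,0,0,0]]'
python3 -c "
from h import *
go([.506,-.242,.304],[np.pi,0,2.718])"
```

```text
time: 0.77
tool_pos: [0.3316, 0.1885, 0.387]
tool_rot: [3.142, 0.0, 2.718]
contact_force: [0.7, 0.7, 0.3]
opening: 0.0918
grip_force: 0.0
time: 1.43
tool_pos: [0.4474, -0.1, 0.3692]
tool_rot: [3.141, -0.0, 2.717]
contact_force: [0.7, 1.2, 0.1]
opening: 0.0914
grip_force: 0.0
time: 1.93
tool_pos: [0.5051, -0.2437, 0.3594]
tool_rot: [3.141, -0.002, 2.715]
contact_force: [0.1, 0.7, -0.3]
opening: 0.0918
grip_force: 0.0
t 1.93 pos [ 0.5051 -0.2437  0.3594] rot [ 3.141e+00 -2.000e-03  2.715e+00] q [-0.59  0.45  1.49  0.    1.2  -1.73] | d [-0.0002  0.0019  0.0554] w [ 0.001 -0.002 -0.003] rows 1.3
```

```bash

python3 drive.py '[[0,0.002,0.02,0,0,0],[0,0,0.02,0,0,0],[0,0,0.015,0,0,0],[0,0,0,0,0,0],[0,0,0,0,0,0]]'
python3 drive.py '[[0,0,0,0,0,0],[0,0,0,0,0,0],[0,0,0,0,0,0],[0,0,0,0,0,0],[0,0,0,0,0,0],[0,0,0,0,0,0],[0,0,0,0,0,0],[0,0,0,0,0,0]]' 0 40
python3 drive.py '[[0,0,-0.005,0,0,0],[0,0,-0.005,0,0,0],[0,0,0,0,0,0]]'
```

```text
time: 2.35
tool_pos: [0.5056, -0.2391, 0.3056]
tool_rot: [3.141, -0.002, 2.719]
contact_force: [0.2, -0.1, 0.7]
opening: 0.0921
grip_force: 0.0
time: 3.02
tool_pos: [0.5059, -0.2403, 0.3057]
tool_rot: [3.142, -0.0, 2.718]
contact_force: [-0.0, -0.2, -0.1]
opening: 0.0436
grip_force: 0.0
time: 3.27
tool_pos: [0.5063, -0.2403, 0.3171]
tool_rot: [3.141, 0.002, 2.718]
contact_force: [3.3, 7.9, 5.6]
opening: 0.0229
grip_force: 29.8
```

The fingers were slower than expected and gripped high on the cap. I'll open, go lower and grip again.

```bash

python3 drive.py '[[0,0,0,0,0,0],[0,0,0,0,0,0],[0,0,0,0,0,0],[0,0,0.006,0,0,0],[0,0,0.006,0,0,0],[0,0,0,0,0,0]]' 0.05
python3 drive.py '[[0,0,0,0,0,0],[0,0,0,0,0,0],[0,0,0,0,0,0],[0,0,0,0,0,0],[0,0,0,0,0,0],[0,0,0,0,0,0],[0,0,0,0,0,0],[0,0,0,0,0,0]]' 0 40
python3 drive.py '[[0,0,0,0,0,0],[0,0,0,0,0,0],[0,0,0,0,0,0]]'
```

```text
time: 3.77
tool_pos: [0.5055, -0.2401, 0.3019]
tool_rot: [3.141, -0.003, 2.718]
contact_force: [-0.6, -0.8, -0.6]
opening: 0.0495
grip_force: 0.0
time: 4.43
tool_pos: [0.506, -0.2402, 0.3038]
tool_rot: [3.141, 0.0, 2.718]
contact_force: [0.8, 2.2, 0.7]
opening: 0.0264
grip_force: 40.0
time: 4.68
tool_pos: [0.506, -0.2402, 0.3038]
tool_rot: [3.141, 0.0, 2.718]
contact_force: [2.3, 2.6, 1.6]
opening: 0.0264
grip_force: 40.0
```

```bash

python3 drive.py '[[0,0,-0.004,0,0,0],[0,0,-0.004,0,0,0],[0,0,-0.004,0,0,0],[0,0,-0.004,0,0,0],[0,0,0,0,0,0]]'
python3 drive.py '[[0,0,-0.002,0,0,0],[0,0,-0.002,0,0,0],[0,0,-0.001,0,0,0],[0,0,0,0,0,0]]'
python3 drive.py '[[0,0,-0.001,0,0,0],[0,0,0,0,0,0],[0,0,0,0,0,0]]'
python3 -c "
from h import *
c=shot('side','pics/s1.png');t=shot('top','pics/t1.png')
cr=lambda c,u,v:cv2.resize(c['image'][v:v+60,u:u+60,::-1],(400,400),interpolation=cv2.INTER_CUBIC)
cv2.imwrite('pics/c1.png',np.hstack([cr(c,257,235),cr(t,340,185)]))"
```

```text
time: 5.1
tool_pos: [0.5061, -0.2402, 0.3196]
tool_rot: [3.141, -0.0, 2.718]
contact_force: [3.1, 2.3, -1.6]
opening: 0.0263
grip_force: 40.0
time: 5.43
tool_pos: [0.5061, -0.2403, 0.3232]
tool_rot: [3.141, -0.001, 2.718]
contact_force: [6.9, 1.7, -12.7]
opening: 0.0263
grip_force: 40.0
time: 5.68
tool_pos: [0.5062, -0.2403, 0.3233]
tool_rot: [3.141, -0.002, 2.718]
contact_force: [8.0, -0.8, -19.1]
opening: 0.026
grip_force: 40.0
```

View pics/c1.png

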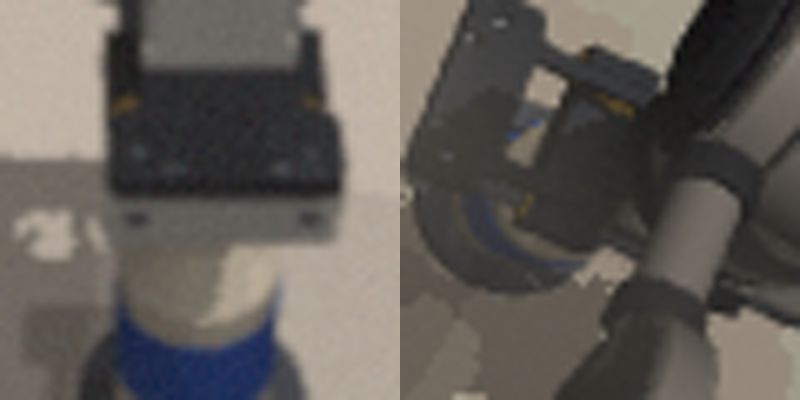

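The arm stalled at the end stop (-19 N after 19.5 mm of lift), so the cap should be fully up. The picture shows only the gripper covering it. I'll release, rise and check from clear of it.

```bash

python3 drive.py '[[0,0,0.001,0,0,0],[0,0,0,0,0,0],[0,0,0,0,0,0],[0,0,0,0,0,0],[0,0,0,0,0,0],[0,0,0,0,0,0],[0,0,-0.02,0,0,0],[0,0,-0.03,0,0,0]]' 0.092
python3 drive.py '[[0,0,-0.03,0,0,0],[0,0,0,0,0,0]]'
python3 -c "
from h import *
go([.471,.305,.40],[np.pi,0,-2.30])"
```

```text
time: 6.45
tool_pos: [0.5053, -0.2401, 0.3728]
tool_rot: [3.141, -0.006, 2.718]
contact_force: [0.2, 0.3, 0.2]
opening: 0.0746
grip_force: 0.0
time: 6.62
tool_pos: [0.5065, -0.2407, 0.4111]
tool_rot: [-3.14, 0.011, 2.718]
contact_force: [0.5, -0.7, 1.0]
opening: 0.088
grip_force: 0.0
t 6.62 pos [ 0.5065 -0.2407  0.4111] rot [-3.14   0.011  2.718] q [-0.58  0.4   1.42 -0.    1.31 -1.73] | d [0.2569 0.4829 0.0074] w [-0.008  0.008 -1.265] rows 13.1
```

```bash

python3 drive.py '[[0.0184,0.0345,0,0,0,0],[0.0184,0.0345,0,0,0,0],[0.0184,0.0345,0,0,0,0],[0.0184,0.0345,0,0,0,0],[0.0184,0.0345,0,0,0,0],[0.0184,0.0345,0,0,0,0],[0.0184,0.0345,0,0,0,0]]'
python3 drive.py '[[0.0184,0.0345,0,0,0,0],[0.0184,0.0345,0,0,0,0],[0.0184,0.0345,0,0,0,0],[0.0184,0.0345,0,0,0,0],[0.0184,0.0345,0,0,0,0],[0.0184,0.0345,0,0,0,0],[0.0184,0.0345,0,0,0,0]]'
python3 drive.py '[[0,0,0,0,0,-0.115],[0,0,0,0,0,-0.115],[0,0,0,0,0,-0.115],[0,0,0,0,0,-0.115],[0,0,0,0,0,-0.115],[0,0,0,0,0,-0.115]]'
python3 drive.py '[[0,0,0,0,0,-0.115],[0,0,0,0,0,-0.115],[0,0,0,0,0,-0.115],[0,0,0,0,0,-0.115],[0,0,0,0,0,-0.115],[0,0,0,0,0,0],[0,0,0,0,0,0]]'
python3 -c "
from h import *
go([.471,.305,.209],[np.pi,0,-2.30])
c=shot('side','pics/s2.png');t=shot('top','pics/t2.png')
cr=lambda c,u,v:cv2.resize(c['image'][v:v+60,u:u+60,::-1],(400,400),interpolation=cv2.INTER_CUBIC)
cv2.imwrite('pics/c2.png',np.hstack([cr(c,257,235),cr(t,340,185)]))"
```

```text
time: 7.2
tool_pos: [0.4871, 0.0345, 0.4049]
tool_rot: [3.141, 0.001, 2.717]
contact_force: [1.4, 0.3, -0.7]
opening: 0.0919
grip_force: 0.0
time: 7.78
tool_pos: [0.4691, 0.3078, 0.4048]
tool_rot: [3.141, 0.0, 2.718]
contact_force: [0.3, 0.1, 0.5]
opening: 0.0918
grip_force: 0.0
time: 8.28
tool_pos: [0.4696, 0.3059, 0.4046]
tool_rot: [-3.141, 0.0, -2.87]
contact_force: [0.8, 0.2, 0.6]
opening: 0.0918
grip_force: 0.0
time: 8.87
tool_pos: [0.4697, 0.3058, 0.4047]
tool_rot: [-3.142, 0.0, -2.304]
contact_force: [-0.3, -0.4, -0.2]
opening: 0.0918
grip_force: 0.0
t 8.87 pos [0.4697 0.3058 0.4047] rot [-3.142  0.    -2.304] q [ 0.44  0.41  1.42 -0.    1.31 -1.97] | d [-0.0003 -0.0015  0.1957] w [-0.     0.    -0.004] rows 4.7
```

View pics/c2.png

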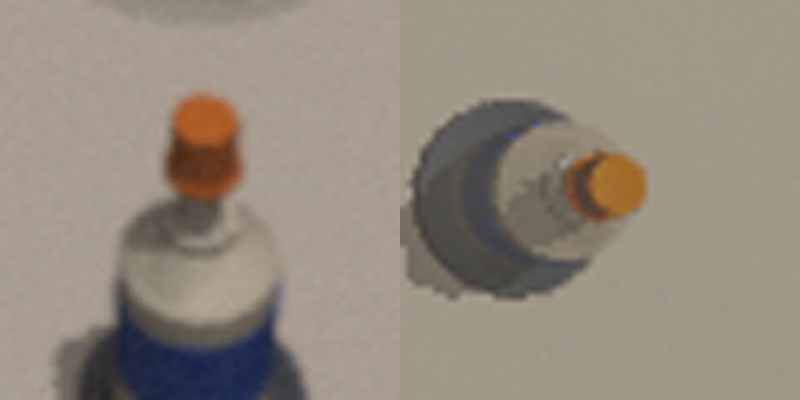

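The cap is clearly raised: in the side view its top is now at about (287,252.7), up from 258. I'll measure that more exactly before taking the knob.

```bash
python3 - <<'E'
import pickle
from h import *
b=pickle.load(open('cams.pkl','rb'))[1]
for z in(.152,.156,.169,.172): print(z,proj(b,[.506,-.2415,z]))
for f in('side0','s2'):
    im=cv2.imread(f'pics/{f}.png')[235:300,257:317]; big=cv2.resize(im,None,fx=8,fy=8,interpolation=cv2.INTER_CUBIC).astype(int)
    m=(big[...,2]-big[...,0]>70); ys,xs=np.nonzero(m[:,200:280]);r=np.nonzero(m)[0]
    print(f,'orange rows',235+ys.min()/8,235+ys.max()/8)
t=cv2.matchTemplate(cv2.resize(cv2.imread('pics/s2.png')[235:300,257:317],None,fx=8,fy=8,interpolation=cv2.INTER_CUBIC),cv2.resize(cv2.imread('pics/side0.png')[253:264,279:296],None,fx=8,fy=8,interpolation=cv2.INTER_CUBIC),cv2.TM_CCOEFF_NORMED)
_,s,_,l=cv2.minMaxLoc(t);print('shift',s,257+l[0]/8-279,235+l[1]/8-253)
E
```

```text
0.152 (np.float64(287.4337464102973), np.float64(257.81900629750373))
0.156 (np.float64(287.48778859637497), np.float64(256.7089928235332))
0.169 (np.float64(287.66540525576875), np.float64(253.0607894580075))
0.172 (np.float64(287.7068293764798), np.float64(252.20994800480216))
side0 orange rows 254.5 269.75
s2 orange rows 249.125 264.625
shift 0.9928206205368042 0.25 -5.375
```

The shift works out to 19 mm, so the cap is up. Now I'll descend and grip the knob.

```bash

python3 drive.py '[[0,-0.0015,0.036,0,0,0],[0,0,0.036,0,0,0],[0,0,0.036,0,0,0],[0,0,0.036,0,0,0],[0,0,0.03,0,0,0],[0,0,0.02,0,0,0],[0,0,0,0,0,0],[0,0,0,0,0,0]]'
python3 drive.py '[[0,0,0,0,0,0],[0,0,0,0,0,0],[0,0,0,0,0,0],[0,0,0,0,0,0],[0,0,0,0,0,0],[0,0,0,0,0,0],[0,0,0,0,0,0],[0,0,0,0,0,0]]' 0 30
python3 drive.py '[[0,0,0,0,0,0],[0,0,0,0,0,0],[0,0,0,0,0,0]]'
```

```text
time: 9.63
tool_pos: [0.4708, 0.3049, 0.2103]
tool_rot: [3.141, -0.002, -2.302]
contact_force: [0.2, 0.6, 0.4]
opening: 0.092
grip_force: 0.0
time: 10.3
tool_pos: [0.4708, 0.3049, 0.2108]
tool_rot: [3.142, 0.0, -2.3]
contact_force: [-1.0, -0.3, -0.3]
opening: 0.0431
grip_force: 0.0
time: 10.55
tool_pos: [0.4701, 0.3058, 0.211]
tool_rot: [3.139, 0.0, -2.301]
contact_force: [-5.2, 4.8, 4.2]
opening: 0.0309
grip_force: 30.0
```

```bash

python3 drive.py '[[0,0,-0.02,0,0,0],[0,0,-0.036,0,0,0],[0,0,-0.036,0,0,0],[0,0,-0.036,0,0,0],[0,0,-0.036,0,0,0],[0,0,-0.026,0,0,0],[0,0,0,0,0,0],[0,0,0,0,0,0]]'
python3 -c "
from h import *
go([.471,.305,.209],[np.pi,0,-2.30])
c=shot('side','pics/s3.png')
u,v=proj(c,[.471,.305,.24]);print(u,v);u,v=int(u),int(v)
cv2.imwrite('pics/c3.png',cv2.resize(c['image'][v-30:v+30,u-40:u+40,::-1],(800,600),interpolation=cv2.INTER_CUBIC))"
```

```text
time: 11.22
tool_pos: [0.4708, 0.3049, 0.4021]
tool_rot: [-3.14, 0.003, -2.3]
contact_force: [-0.3, -0.6, -2.1]
opening: 0.0314
grip_force: 30.0
t 11.22 pos [0.4708 0.3049 0.4021] rot [-3.14e+00  3.00e-03 -2.30e+00] q [ 0.44  0.41  1.43 -0.    1.3  -1.97] | d [0.0004 0.0002 0.1931] w [-0.001  0.003 -0.   ] rows 4.6
197.7751406465341 119.86085489474493
```

View pics/c3.png

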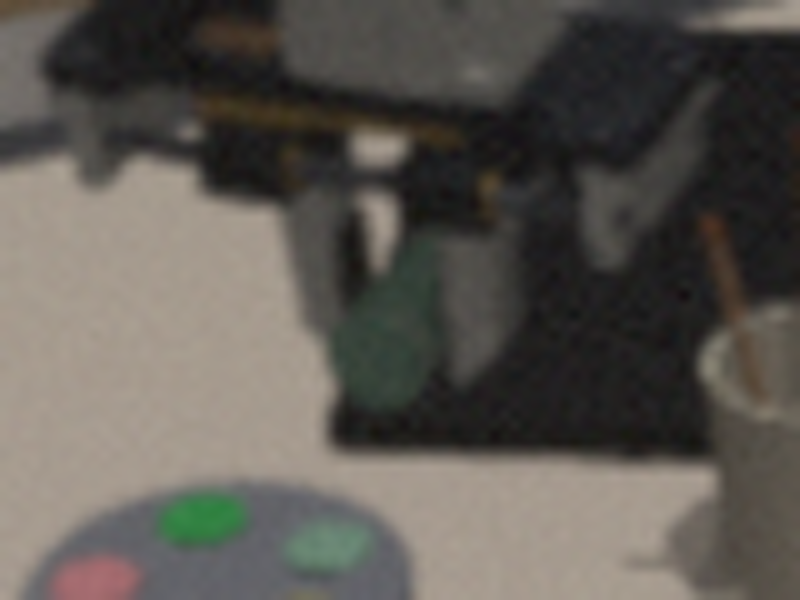

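The end facing the camera (tool +x) at crop (385,340) looks plain green with no dark disc, so the hole should be at tool -x. I'll confirm that later. First a small tilt test to see which side the wrist can swing to.

```bash

python3 -c "
from h import *
im=cv2.imread('pics/s3.png'); print(im[116:131:1,190:204,1])"
python3 drive.py '[[0,0,0,0.12,0,0],[0,0,0,0.12,0,0],[0,0,0,0,0,0]]'
python3 -c "
from h import *
go([.49,.02,.45],[np.pi,0,np.pi/2])"
```

```text
[[ 59  38  27  41  69  74  62  66  64  66  64  68  77  81]
 [ 61  37  32  39  57  62  64  62  63  66  56  65  77  85]
 [ 67  44  37  54  60  66  68  64  63  63  56  67  79  79]
 [ 74  51  53  60  62  65  66  66  65  61  55  67  80  80]
 [ 76  63  61  66  67  69  70  68  65  58  53  61  77  81]
 [ 76  68  66  64  67  72  73  68  65  61  51  57  68  80]
 [ 70  70  67  67  68  65  64  66  65  65  55  57  69  75]
 [ 74  69  68  63  69  66  65  64  67  64  58  56  67  83]
 [ 75  67  69  68  67  65  67  68  59  60  54  50  67  78]
 [ 86  71  65  70  64  65  67  64  58  59  50  43  65  79]
 [101  69  69  69  68  63  67  64  60  57  33  43  62  68]
 [110  69  65  66  66  67  71  63  63  48  36  28  48  51]
 [109  55  55  62  62  66  65  63  56  34  33  35  33  36]
 [ 83  41  45  50  59  55  57  50  35  41  33  27  32  28]
 [ 60  33  27  34  38  39  34  32  34  32  35  33  33  32]]
time: 11.52
tool_pos: [0.4702, 0.3052, 0.3986]
tool_rot: [-2.898, -0.004, -2.299]
contact_force: [-0.5, 0.4, -1.2]
opening: 0.0309
grip_force: 30.0
t 11.52 pos [0.4702 0.3052 0.3986] rot [-2.898 -0.004 -2.299] q [ 0.5   0.4   1.46 -0.25  1.21 -1.84] | d [ 1.999e-01 -2.107e-01  1.000e-04] w [-0.116  0.292  2.399] rows 19.4
```

That end is uniform green, so the hole is at tool -x. I'll build a rough kinematic model to choose a reachable final pose.

```bash
cat > kin.py <<'E'
import numpy as np
from scipy.spatial.transform import Rotation as Ro
from scipy.optimize import least_squares
def fk(q,p):
    a,off,b,L1,L2,d,e=p; s,c=np.sin,np.cos; q23=q[1]+q[2]
    R=Ro.from_euler('z',q[0])*Ro.from_euler('y',q23)*Ro.from_euler('z',q[3])*Ro.from_euler('y',q[4])*Ro.from_euler('z',q[5]+np.pi/2)
    w=np.array([a+L1*s(q[1])+L2*s(q23)+e*c(q23),off,b+L1*c(q[1])+L2*c(q23)-e*s(q23)])
    return Ro.from_euler('z',q[0]).apply(w)+d*R.apply([0,0,1]),R
D=[([1.001,.3427,1.5249,0,1.2754,-.146],[.2158,.4785,.4041]),([-.59,.45,1.49,0,1.20,-1.73],[.5051,-.2437,.3594]),([-.58,.40,1.42,0,1.31,-1.73],[.5065,-.2407,.4111]),
([.44,.41,1.42,0,1.31,-1.97],[.4697,.3058,.4047]),([.5,.4,1.46,-.25,1.21,-1.84],[.4702,.3052,.3986])]
P0=np.array([0,.077,.35,.4,.41,.2,0])
P=least_squares(lambda p:np.r_[np.ravel([fk(q,p)[0]-t for q,t in D]),(p-P0)*.02],P0).x
lo=np.array([-2.53,-.77,.04,-1,.28,-3.11]);hi=np.array([2.53,2.02,2.7,4.14,2.66,3.11])
def ik(pos,R,x0):
    r=least_squares(lambda q:np.r_[fk(q,P)[0]-pos,.3*(R.inv()*fk(q,P)[1]).as_rotvec()],np.clip(x0,lo+.02,hi-.02),bounds=(lo,hi));return r.x,r.cost
E
python3 - <<'E'
from kin import *
print(P.round(3),[np.linalg.norm(fk(q,P)[0]-t).round(4) for q,t in D]); print(fk(D[-1][0],P)[1].as_euler('xyz'))
for deg in range(0,100,15):
  f=np.deg2rad(deg);z=np.array([np.cos(f),np.sin(f),0]);x=np.array([0,0,-1.]);R=Ro.from_matrix(np.c_[x,np.cross(z,x),z])
  best=min((ik(np.array([.648,.023,h])-.159*z,R,x0)+(h,) for h in(.25,.32) for x0 in([-.1,.6,1.4,1.5,1.2,-2],[-.1,.2,2.3,3,.7,1],[-.1,.6,1.4,1.5,1.2,2],[-.1,.2,2.3,3,.7,-1])),key=lambda t:t[1])
  print(deg,best[0].round(2),round(best[1],7),best[2])
E
```

```text
[0.012 0.077 0.268 0.475 0.381 0.15  0.053] [np.float64(0.0012), np.float64(0.0017), np.float64(0.0014), np.float64(0.0009), np.float64(0.0021)]
[-2.89426037 -0.00425266 -2.29266367]
0 [-0.16  0.47  2.26  2.97  1.17  1.64] 0.0 0.32
15 [-0.38  0.69  2.23  2.49  1.39  1.7 ] 0.0 0.25
30 [-0.52  0.71  2.1   2.07  1.41  1.86] 0.0 0.25
45 [-0.59  0.76  1.91  1.74  1.48  2.04] 0.0 0.25
60 [-0.6   0.7   1.67  1.52  1.62  2.34] 0.0 0.32
75 [-0.57  0.81  1.41  1.38  1.82  2.46] 0.0 0.32
90 [-0.52  1.04  1.14  1.25  2.    2.47] 0.0 0.25
```

```bash
cat > plan.py <<'E'
from kin import *
def path(p0,R0,p1,R1,q,n=16):
    w=(R0.inv()*R1).as_rotvec();out=[];c=0
    for i in range(n+1):
        q,c1=ik(p0+(p1-p0)*i/n,R0*Ro.from_rotvec(w*i/n),q);c=max(c,c1);out.append(q)
    return w,np.array(out),c
E
python3 - <<'E'
from plan import *
for deg in(45,60,75):
  f=np.deg2rad(deg);z=np.array([np.cos(f),np.sin(f),0]);x=np.array([0,0,-1.]);R=Ro.from_matrix(np.c_[x,np.cross(z,x),z])
  p=np.array([.648,.023,.40])-.159*z
  for q6 in(2.0,2.4,2.8):
    q1=-.35; 
    yaw=q1+np.pi/2-q6
    w,Q,c=path(p,Ro.from_euler('xyz',[np.pi,0,yaw]),p,R,[q1,.5,1.3,0,1.3,q6])
    print(deg,'yaw',round(yaw,2),w.round(3),np.linalg.norm(w).round(2),'c',round(c,6),Q[0].round(2),Q[8].round(2),Q[-1].round(2),'q4min %.2f q5min %.2f q6max %.2f maxstep %.2f'%(Q[:,3].min(),Q[:,4].min(),Q[:,5].max(),abs(np.diff(Q,axis=0)).max()))
E
```

```text
45 yaw -0.78 [ 1.214 -1.206  1.214] 2.1 c 0.0 [-0.31  0.38  1.48 -0.    1.28  2.04] [-0.52  0.42  1.57  0.83  1.43  2.24] [-0.59  0.45  1.86  1.7   1.43  2.4 ] q4min -0.00 q5min 1.28 q6max 2.40 maxstep 0.12
45 yaw -1.18 [ 0.914 -1.37   0.914] 1.88 c 0.0 [-0.31  0.38  1.48 -0.    1.28  2.44] [-0.51  0.39  1.6   0.84  1.34  2.43] [-0.59  0.45  1.86  1.7   1.43  2.4 ] q4min -0.00 q5min 1.28 q6max 2.44 maxstep 0.11
45 yaw -1.58 [ 0.607 -1.484  0.607] 1.71 c 0.0 [-0.31  0.38  1.48 -0.    1.28  2.84] [-0.51  0.37  1.63  0.86  1.24  2.63] [-0.59  0.45  1.86  1.7   1.43  2.4 ] q4min -0.00 q5min 1.24 q6max 2.84 maxstep 0.11
60 yaw -0.78 [ 1.019 -1.319  1.019] 1.95 c 0.0 [-0.33  0.45  1.37 -0.    1.32  2.02] [-0.51  0.53  1.38  0.75  1.6   2.25] [-0.6   0.57  1.63  1.53  1.63  2.51] q4min -0.00 q5min 1.32 q6max 2.51 maxstep 0.10
60 yaw -1.18 [ 0.714 -1.45   0.714] 1.77 c 0.0 [-0.33  0.45  1.37 -0.    1.32  2.42] [-0.52  0.5   1.42  0.77  1.51  2.44] [-0.6   0.57  1.63  1.53  1.63  2.51] q4min -0.00 q5min 1.32 q6max 2.51 maxstep 0.10
60 yaw -1.58 [ 0.404 -1.533  0.404] 1.64 c 0.0 [-0.33  0.45  1.37 -0.    1.32  2.82] [-0.52  0.47  1.46  0.79  1.42  2.63] [-0.6   0.57  1.63  1.53  1.63  2.51] q4min -0.00 q5min 1.32 q6max 2.82 maxstep 0.10
75 yaw -0.78 [ 0.82  -1.411  0.82 ] 1.83 c 0.0 [-0.34  0.53  1.24 -0.    1.37  2.01] [-0.49  0.64  1.18  0.69  1.76  2.27] [-0.57  0.7   1.37  1.42  1.84  2.62] q4min -0.00 q5min 1.37 q6max 2.62 maxstep 0.09
75 yaw -1.18 [ 0.512 -1.51   0.512] 1.67 c 0.0 [-0.34  0.53  1.24 -0.    1.37  2.41] [-0.5   0.62  1.22  0.71  1.67  2.46] [-0.57  0.7   1.37  1.42  1.84  2.62] q4min -0.00 q5min 1.37 q6max 2.62 maxstep 0.09
75 yaw -1.58 [ 0.199 -1.562  0.199] 1.59 c 0.0 [-0.34  0.53  1.24  0.    1.37  2.81] [-0.5   0.59  1.26  0.74  1.59  2.65] [-0.57  0.7   1.37  1.42  1.84  2.62] q4min 0.00 q5min 1.37 q6max 2.81 maxstep 0.10
```

Plan: untilt, move to (0.568,-0.115,0.40), spin the wrist about +5.16 rad, then tilt left by w=(0.714,-1.45,0.714).

```bash

python3 drive.py '[[0,0,0,-0.12,0,0],[0,0,0,-0.12,0,0],[0.0207,-0.0294,0,0,0,0],[0.0207,-0.0294,0,0,0,0],[0.0207,-0.0294,0,0,0,0],[0.0207,-0.0294,0,0,0,0],[0.0207,-0.0294,0,0,0,0],[0.0207,-0.0294,0,0,0,0]]' | head -3
python3 drive.py '[[0.0207,-0.0294,0,0,0,0],[0.0207,-0.0294,0,0,0,0],[0.0207,-0.0294,0,0,0,0],[0.0207,-0.0294,0,0,0,0],[0.0207,-0.0294,0,0,0,0],[0.0207,-0.0294,0,0,0,0],[0,0,0,0,0,0]]'
python3 drive.py '[[0,0,0,0,0,0.12],[0,0,0,0,0,0.12],[0,0,0,0,0,0.12],[0,0,0,0,0,0.12],[0,0,0,0,0,0.12],[0,0,0,0,0,0.12],[0,0,0,0,0,0.12],[0,0,0,0,0,0.12]]'
python3 -c "
from h import *
go([.5685,-.115,.40],[np.pi,0,-1.18])"
```

```text
time: 12.18
tool_pos: [0.5195, 0.0932, 0.3993]
tool_rot: [3.136, 0.0, -2.3]
time: 12.77
tool_pos: [0.5689, -0.1211, 0.3987]
tool_rot: [3.139, 0.001, -2.305]
contact_force: [-1.1, -0.1, -2.0]
opening: 0.0312
grip_force: 30.0
time: 13.43
tool_pos: [0.5681, -0.1149, 0.3992]
tool_rot: [3.137, -0.003, 3.017]
contact_force: [0.5, -0.2, -1.3]
opening: 0.031
grip_force: 30.0
t 13.43 pos [ 0.5681 -0.1149  0.3992] rot [ 3.137e+00 -3.000e-03  3.017e+00] q [-0.33  0.45  1.38  0.    1.32 -1.78] | d [-0.0004 -0.     -0.0008] w [ 0.006  0.003 -2.086] rows 16.7
```

```bash

python3 drive.py '[[0,0,0,0,0,0.12],[0,0,0,0,0,0.12],[0,0,0,0,0,0.12],[0,0,0,0,0,0.12],[0,0,0,0,0,0.12],[0,0,0,0,0,0.12],[0,0,0,0,0,0.12],[0,0,0,0,0,0.12]]' | head -3
python3 drive.py '[[0,0,0,0,0,0.12],[0,0,0,0,0,0.12],[0,0,0,0,0,0.12],[0,0,0,0,0,0.12],[0,0,0,0,0,0.12],[0,0,0,0,0,0.12],[0,0,0,0,0,0.12],[0,0,0,0,0,0.12]]' | head -3
python3 drive.py '[[0,0,0,0,0,0.12],[0,0,0,0,0,0.12],[0,0,0,0,0,0.12],[0,0,0,0,0,0.12],[0,0,0,0,0,0.12],[0,0,0,0,0,0.12],[0,0,0,0,0,0.12],[0,0,0,0,0,0.12]]' | head -3
python3 drive.py '[[0,0,0,0,0,0.12],[0,0,0,0,0,0.12],[0,0,0,0,0,0.12],[0,0,0,0,0,0.12],[0,0,0,0,0,0.12],[0,0,0,0,0,0.12],[0,0,0,0,0,0.12],[0,0,0,0,0,0.12]]' | head -3
python3 drive.py '[[0,0,0,0,0,0.12],[0,0,0,0,0,0.12],[0,0,0,0,0,0.12],[0,0,0,0,0,0]]'
python3 -c "
from h import *
go([.5685,-.115,.40],[np.pi,0,-1.18])"
```

```text
time: 14.1
tool_pos: [0.5682, -0.1149, 0.3992]
tool_rot: [3.141, -0.006, 2.057]
time: 14.77
tool_pos: [0.5682, -0.1149, 0.3992]
tool_rot: [-3.137, -0.003, 1.097]
time: 15.43
tool_pos: [0.5681, -0.1149, 0.3992]
tool_rot: [-3.136, 0.002, 0.137]
time: 16.1
tool_pos: [0.5681, -0.1149, 0.3992]
tool_rot: [-3.14, 0.006, -0.823]
time: 16.43
tool_pos: [0.5681, -0.115, 0.3993]
tool_rot: [3.141, 0.005, -1.181]
contact_force: [-0.9, 0.3, -1.4]
opening: 0.031
grip_force: 30.0
t 16.43 pos [ 0.5681 -0.115   0.3993] rot [ 3.141  0.005 -1.181] q [-0.33  0.45  1.38  0.    1.32  2.42] | d [ 0.0001 -0.0003 -0.0007] w [ 0.001  0.005 -0.001] rows 0.0
```

```bash

python3 drive.py '[[0,0,0,0.0446,-0.0906,0.0446],[0,0,0,0.0446,-0.0906,0.0446],[0,0,0,0.0446,-0.0906,0.0446],[0,0,0,0.0446,-0.0906,0.0446],[0,0,0,0.0446,-0.0906,0.0446],[0,0,0,0.0446,-0.0906,0.0446],[0,0,0,0.0446,-0.0906,0.0446],[0,0,0,0.0446,-0.0906,0.0446]]'
python3 drive.py '[[0,0,0,0.0446,-0.0906,0.0446],[0,0,0,0.0446,-0.0906,0.0446],[0,0,0,0.0446,-0.0906,0.0446],[0,0,0,0.0446,-0.0906,0.0446],[0,0,0,0.0446,-0.0906,0.0446],[0,0,0,0.0446,-0.0906,0.0446],[0,0,0,0.0446,-0.0906,0.0446],[0,0,0,0.0446,-0.0906,0.0446]]'
python3 -c "
from h import *
o=robot.observe();R=Ro.from_euler('xyz',o['tool_rot']);print(R.as_matrix().round(3),'grasp',o['tool_pos']+.159*R.as_matrix()[:,2],o['qpos'].round(2))
g=o['tool_pos']+.159*R.as_matrix()[:,2]
t=shot('top','pics/t4.png');s=shot('side','pics/s4.png')
def cr(c):
  u,v=map(int,proj(c,g+[0,0,.02]));return cv2.resize(c['image'][v-30:v+30,u-30:u+30,::-1],(400,400),interpolation=cv2.INTER_CUBIC)
cv2.imwrite('pics/c4.png',np.hstack([cr(t),cr(s)]))"
```

```text
time: 17.1
tool_pos: [0.5684, -0.1155, 0.4002]
tool_rot: [-2.867, 0.773, -1.441]
contact_force: [-0.2, 0.9, -0.3]
opening: 0.0312
grip_force: 30.0
time: 17.77
tool_pos: [0.5683, -0.1159, 0.4001]
tool_rot: [-0.322, 1.565, 0.724]
contact_force: [-0.3, 1.6, 0.1]
opening: 0.0313
grip_force: 30.0
[[ 0.004 -0.865  0.501]
 [ 0.004  0.501  0.865]
 [-1.    -0.002  0.006]] grasp [0.64800757 0.02172943 0.40102739] [-0.58  0.55  1.64  1.54  1.62  2.53]
```

View pics/c4.png

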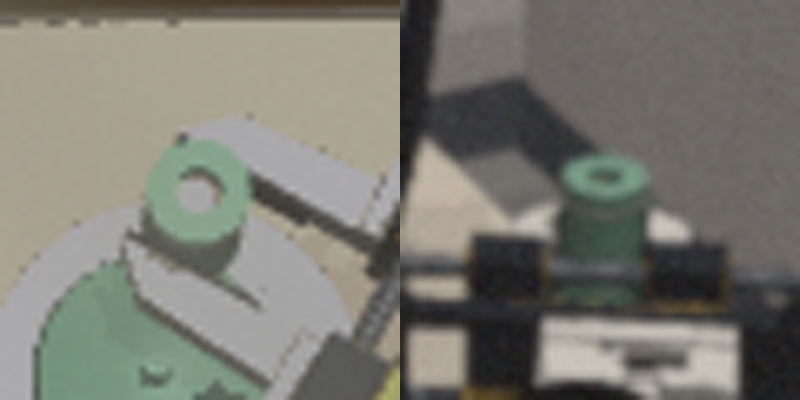

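The top view shows the hole mouth at crop (198,193), facing up, and the side view shows the knob upright. I'll lower about 0.12 m to z≈0.28 (tool +x is down), which keeps the wrist clear of the raised cap.

```bash

python3 drive.py '[[0.02,0,0,0,0,0],[0.03,0,0,0,0,0],[0.03,0,0,0,0,0],[0.02,0,0,0,0,0],[0.015,0,0,0,0,0],[0.005,0,0,0,0,0]]'
python3 drive.py '[[0,0,0,0,0,0],[0,0,0,0,0,0],[0,0,0,0,0,0],[0,0,0,0,0,0],[0,0,0,0,0,0],[0,0,0,0,0,0]]'
python3 -c "
from h import *
o=robot.observe();R=Ro.from_euler('xyz',o['tool_rot']).as_matrix();print(R.round(3),'grasp',o['tool_pos']+.159*R[:,2],o['qvel'].round(3))
t=shot('top','pics/t5.png');s=shot('side','pics/s5.png')
cv2.imwrite('pics/c5.png',np.hstack([cv2.resize(x['image'][100:292,128:384,::-1],(400,300),interpolation=cv2.INTER_CUBIC) for x in(t,s)]))"
```

```text
time: 18.37
tool_pos: [0.5682, -0.1154, 0.2781]
tool_rot: [-3.059, 1.568, -2.008]
contact_force: [-0.7, -0.4, -0.5]
opening: 0.0312
grip_force: 30.0
time: 18.87
tool_pos: [0.5683, -0.1155, 0.2814]
tool_rot: [-1.909, 1.569, -0.859]
contact_force: [0.7, -0.3, -1.2]
opening: 0.0312
grip_force: 30.0
[[ 0.001 -0.867  0.498]
 [-0.002  0.498  0.867]
 [-1.    -0.002 -0.001]] grasp [0.64740614 0.02241366 0.2813401 ] [-0.001  0.007  0.004 -0.    -0.001  0.001]
```

View pics/c5.png

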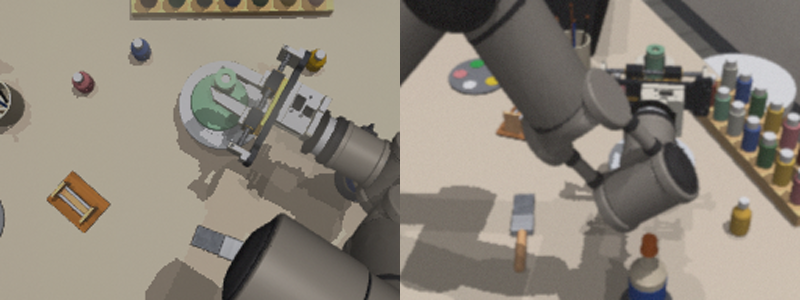

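The knob is held still and upright over the wheel at z 0.28. The cap is still up and nothing has been disturbed, so I'm handing in.

```bash
python3 -c "
from h import *
print(order.hand_in())"
```

```text
the job is handed in; nothing more can be done
None
```

I handed the job in at about 19 s: the cap measured about 19 mm up, and the knob is held still over the wheel with its hole up, centre about 0.28 m above the table; no verdict was shown.

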